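# Hang the rod gauge on the turning gauge tree

### The arm

A 6-joint arm with a two-finger parallel gripper is mounted at the origin on the work surface. World frame = base frame: x ahead of the robot, y to its left, z up, the work surface at z = 0. Lengths are in mm, angles in rad, forces in N, time in s.
With the tool pointing down it reaches from about 275 to 750 mm from the base axis. Payload 10.2 kg.
Tool frame: the origin (TCP) lies at the very end of the fingers, on their centre line; the grasp point (between the pads) lies 19 mm behind it; x points along the fingers, y is the direction in which the jaws open and shut, and the axes are right-handed (so a half turn about x gives the same grasp; the last joint's range is limited). The gripper opens to 85 mm and grips with 20 to 120 N. Pads are 22 mm wide; open, the fingers measure 114 mm over their backs; the gripper's body (76 mm by 85 mm) begins 54 mm behind the grasp point. The pads swing forward as they close: fully open they stand 13 mm farther back than shut.
Start: joints at [-1.564, 0.313, 1.498, -0, 1.331, -0.223], TCP at [119.572, -511.208, 231.294] pointing down, gripper open.
Joint ranges: [-2.94, 2.94], [-0.97, 2.17], [0.19, 2.56], [-1.23, 4.37], [0.02, 3.11], [-2.88, 2.88]. Speed limits (rad/s): [2.39, 2.39, 3.01, 3.14, 3.14, 3.14].

### API

Orientations are given as a unit quaternion [w, x, y, z].
In Python, from rig import ctrl, viewer, finish_job gives the robot as it stands.
- The arm moves only by the tool carry_out, never from a script. Its argument "targets" is a list of rows, each an object of numbers: "x", "y", "z": the shift along the world's x, y, z in m; "ax", "ay", "az": the turn, a rotation vector about the world's x, y, z in rad; "hand": the opening, from -1 (shut) to 1 (fully open). A call has 1 to 5 rows; each row is the pose to reach, as a shift and turn from the pose commanded when the call began; what a row does not reach only later rows make up. A row lasts 1/8 s, in which the tool goes at most 62.5 mm and 10.7 degrees, less where a joint would pass 70% of its speed; a pose out of reach is approached as far as the arm can. A call with a gripper value outside its range is refused whole. The fingers move at their own pace and stop on an object; "grip_force" is the grip in N (left out, the last holds). Time passes only in rows, so rows that repeat a pose let the fingers close. It gives the time, the measured TCP pose, the force and the opening at its end, in the units of the state.
- ctrl.sense(): the state, without advancing time (a new reading comes with each control period).
- viewer.capture(name): name is "scene" or "side" or "wrist"; returns the picture (384x512x3 uint8, blue, green, red); there is no depth.
- viewer.camera_info(name): a dict with "fx", "fy", "cx", "cy" (pixels), "R" (3x3) and "t" (3): a world point X has camera coordinates R X + t. Camera axes: x right, y down, z forward; pixel columns grow to the right and rows downward; lengths in mm; the calibration is good to about 2 mm. A picture is of the moment at which its call begins: read the wrist's pose just before it. camera_info takes no time and is no camera call; for the wrist camera it gives the pose at the moment of the call.
- finish_job(): hands the job in, once; it reports no verdict.
The state is a dict: "time_s": time; "joints": joint angles; "dq": joint speeds; "tau": joint torques, N m; "eef_pos": TCP position; "ee_rot": TCP orientation; "force": force on the tool from outside, world axes, zero at the start; "wrist_torque": the same for the moment, N m; "grip_width": opening from 0.0 (shut) to 1.0 (fully open).
Only numpy, scipy, OpenCV 4.12 (cv2) and the standard library are available. Lean on these libraries where they do the work, as an engineer would, in place of code of your own. Each camera call takes 0.05 s, during which the arm holds its last target. There are 200 camera calls.

### The job

Turn the gauge tree until its bare arm stands over the light index block on its base, then take the gauge with the big hole from the stand, thread it over the arm and slide it in until it meets the stop tongue, and let it drop home into the notch in front of the tongue, hanging freely. Work gently: do not force the tree or the gauge, and leave the other gauges and the things on the bench where they are.

Things in the scene. Friction and masses are not known exactly. Their poses are not given: they have to be found in the camera images.
- tree: Turning part of the gauge tree: post and hub (42 mm wide, top 197 mm up) with four level arms at right angles, axes 180 mm above the bench. Three carry fixed gauges (52 mm wide or less, 78 mm out, tops 208 mm up); the one along its -x is bare. Origin on the post axis at bench height. Turns endlessly, 0.25 N m friction, stays put; push an arm sideways, 90 mm out. Never press it with over 20 N.
- arm (a point): Point on the bare arm's axis 80 mm from the post axis, 180 mm up; -x outwards, z up. The arm is a flat-sided bar 10 mm wide, underside 5 below the axis. Its top, going outwards: 5 above the axis; stop tongue 24 above, 5 long; notch 5 above, 17 long; land 11 above, 23 long, to the tip. It telescopes, clamped anywhere: notch's middle 58 to 75 mm from the post axis, unmeasured: feel for the tongue.
- index (a point): Light wooden index block on the tree's fixed round base (176 mm across, 22 mm high): this point is on its top, 30 mm above the bench and 80 mm from the post axis, on the robot's side. The block is 50 mm long (pointing outwards) and 16 mm wide. The bare arm must stand straight above it.
- gauge: The gauge to hang: upright wooden plate, tallest in the stand and the only one with a hole. 12 mm thick (its x), 56 wide (y), 172 tall (z), 0.11 to 0.2 kg; origin under its foot's middle. 38 mm hole through the thickness, centred 89 mm up; above 118 mm a grip tab 30 mm wide. Its foot is in a slot 25 mm deep, 10 mm above the bench, 1.5 mm play. Grip the tab across its thickness, near the top.
- eye (a point): Centre of the gauge's hole, 89 mm above its foot, mid thickness; x along the hole. With the hole's edge on the floor of the notch it lies 13 to 14 mm below the arm's axis; on the land only 7 to 8 mm below. When home the tongue stands 19 mm above the hole's upper edge, so keep fingertips higher than that.
- stand: Wooden stand for three gauges, 64 x 250 mm and 35 mm high, fixed. Origin under its middle; its y runs along the row of three slots, 75 mm apart. Which gauge is in which slot varies.
- gauge_short: Another gauge in the stand, no hole, 56 x 12 mm and 115 mm tall with a 30 mm tab; origin at the middle of its foot. Leave it.
- gauge_blunt: Another gauge in the stand, no hole and no tab, 56 x 12 mm and 105 mm tall; origin at the middle of its foot. Leave it.
- cone: Small turned wooden cone, 48 mm across and 66 mm high, standing on the bench beyond the tree and stand. Origin under its middle. Leave it.
- puck: Wooden disc 60 mm across and 28 mm high, lying on the bench in front of the tree. Origin under its middle. Leave it.
- bodkin: Hand tool like a screwdriver, 190 mm long, lying on the bench in front of the stand. Leave it.
- mallet: Mallet, 280 mm long, lying on the bench to the right of the tree. Leave it.

How it is judged (in metres and radians):
On the way, in this order (a step that is already met when the one before it is completed fails the run):
1. the bare arm stands over the index block (horizontal distance between arm and index below 0.02 m), for 0.3 s.
2. the gauge's hole is threaded over the arm (x of eye in the frame of arm between -0.012 and 0.04 m and y of eye in the frame of arm between -0.012 and 0.012 m and z of eye in the frame of arm between -0.018 and 0.012 m), for 0.1 s.
At the end, for the whole second after the job is handed in: The gauge hangs upright (within 0.25 rad) and at rest in the notch of the bare arm, its hole centre over 11 mm below the arm's axis (13 when home) and within 8 mm sideways, and the arm is still over the index block (their 80 mm points within 20 mm seen from above) (horizontal distance between arm and index below 0.02 m and z of eye in the frame of arm between -0.018 and -0.011 m and x of eye in the frame of arm between -0.006 and 0.031 m and y of eye in the frame of arm between -0.008 and 0.008 m and angle between gauge's own z axis and vertical below 0.25 rad and linear speed of gauge below 0.05 m/s); the robot touches nothing.
It fails at once if the gauge is pressed against the tree with more than 20 N (contact force between gauge and tree above 20 N).
It fails at once if the fingers push the tree with more than 20 N (contact force between the fingers and tree above 20 N).
It fails at once if another gauge or a thing on the bench is displaced by more than 20 mm (distance of any of gauge_short, gauge_blunt, cone, puck, bodkin, mallet from where it was at the start of the episode above 0.02 m).
It also fails if it takes over 69 s, if anything falls off the work surface, if the arm or the gripper's body presses on something with over 40 N, if the wrist force passes 120 N, or if a joint passes its speed limit or range.

## Working session

There is one attempt and no reset: what is moved stays moved. The work goes in short steps, Python scripts to look and compute and a tool call to move; the robot and the scene stay as the last step left them, time stands still between calls to the robot, and variables do not carry over. Pictures are saved under pics/ and viewed, about 8 in all and at most 12, crops included, and the job is handed in when it is done.

Besides the shell and the picture viewer there is one more tool, called after "Call:" as name([rows], argument=value, ...), one row to a line, values as JSON. carry_out: Moves the arm, as the interface text tells. Its arguments: {"type":"object","properties":{"targets":{"type":"array"},"grip_force":{"type":"number"}},"required":["targets"]}

```bash
mkdir -p pics && ls && python3 - <<'E'
from rig import ctrl, viewer
import cv2, json
s=ctrl.sense(); print(s)
for n in ("scene","side"):
    im=viewer.capture(n); cv2.imwrite(f"pics/{n}0.png",im)
    c=viewer.camera_info(n); print(n,{k:(v.tolist() if hasattr(v,'tolist') else v) for k,v in c.items()})
    cv2.imwrite(f"pics/{n}0b.png",cv2.resize(im,None,fx=1.5,fy=1.5,interpolation=cv2.INTER_CUBIC))
E
```

```text
pics
{'time_s': 0.0, 'joints': array([-1.56438446e+00,  3.13468926e-01,  1.49842109e+00, -2.86633284e-05,
        1.33100743e+00, -2.23392227e-01]), 'dq': array([ 0.001097  ,  0.00160427, -0.00164773,  0.00207596, -0.00069747,
       -0.00050943]), 'tau': array([ 1.71814042e-05, -4.12267184e+01, -2.59743243e+01, -1.37315001e-04,
        4.11693327e-03, -9.33457642e-06]), 'eef_pos': array([ 119.57141656, -510.94152962,  230.73141386]), 'ee_rot': array([ 0.08061207,  0.70248387,  0.0815314 , -0.70240354]), 'force': array([ 0.65383116, -0.32421918,  0.52167341]), 'wrist_torque': array([-0.01226544, -0.00704846, -0.00438122]), 'grip_width': 0.999657517439218}
scene {'fx': 484.29276335571404, 'fy': 484.29276335571404, 'cx': 261.5174426250157, 'cy': 187.25868749982826, 'R': [[-0.46870561559557095, 0.883323359134366, -0.007408718968667178], [0.48632329337355024, 0.25103127140859605, -0.8369426235395635], [-0.7374311494854827, -0.39588274019280467, -0.5472404917273171]], 't': [314.0180963113049, -160.3294816103732, 1607.345600498249]}
side {'fx': 358.4968079783651, 'fy': 358.4968079783651, 'cx': 256.58725927337844, 'cy': 190.2528446253177, 'R': [[-0.9553183427980285, -0.29517575967387044, 0.015431617367661755], [-0.1895099420312937, 0.5716002101511899, -0.798347782377086], [0.2268321974167779, -0.7656007253497535, -0.6019989066094779]], 't': [502.07404327819887, 241.70671097726336, 1018.0542077472528]}
```

View pics/scene0b.png

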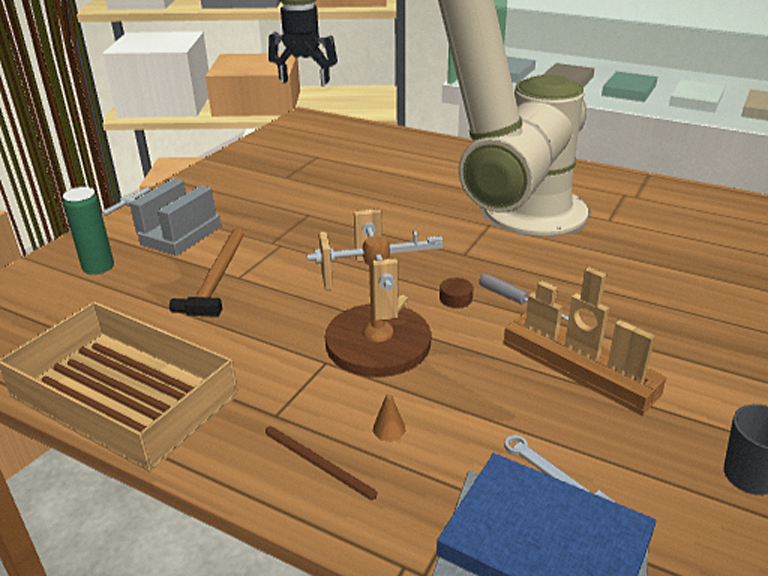

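View pics/side0b.png

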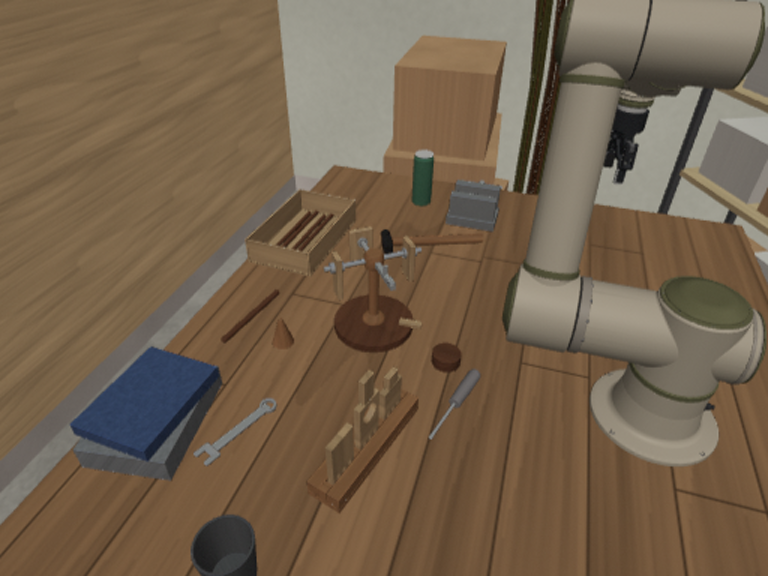

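```bash
python3 - <<'E'
import cv2
a=cv2.imread("pics/scene0.png")[138:278,198:446]; cv2.imwrite("pics/c1.png",cv2.resize(a,None,fx=3.2,fy=3.2,interpolation=cv2.INTER_CUBIC))
a=cv2.imread("pics/side0.png")[148:338,200:330]; cv2.imwrite("pics/c2.png",cv2.resize(a,None,fx=3.1,fy=3.1,interpolation=cv2.INTER_CUBIC))
E
cat > h.py <<'E'
import numpy as np
from rig import ctrl, viewer
def C(n):
    c=viewer.camera_info(n); c['R']=np.array(c['R']);c['t']=np.array(c['t']); return c
def bp(c,u,v,z):
    "pixel -> world point on plane at height z"
    d=c['R'].T@np.array([(u-c['cx'])/c['fx'],(v-c['cy'])/c['fy'],1]); o=-c['R'].T@c['t']
    return o+d*(z-o[2])/d[2]
def pj(c,X):
    p=c['R']@np.array(X,float)+c['t']; return np.array([c['fx']*p[0]/p[2]+c['cx'],c['fy']*p[1]/p[2]+c['cy']])
def tri(obs):
    "obs: list of (cam,u,v) -> world point, residual mm"
    A=np.zeros((3,3));b=np.zeros(3);L=[]
    for c,u,v in obs:
        d=c['R'].T@np.array([(u-c['cx'])/c['fx'],(v-c['cy'])/c['fy'],1]);d/=np.linalg.norm(d);o=-c['R'].T@c['t']
        P=np.eye(3)-np.outer(d,d);A+=P;b+=P@o;L.append((P,o))
    X=np.linalg.solve(A,b); return X,[np.linalg.norm(P@(X-o)) for P,o in L]
E
```

```text
(no output)
```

View pics/c1.png

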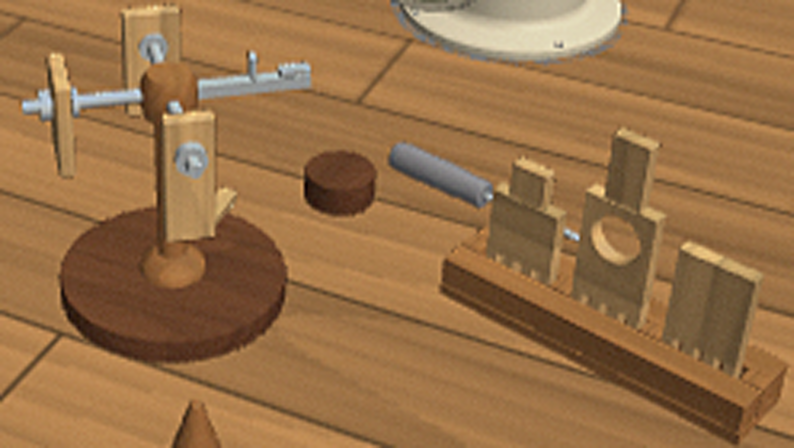

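View pics/c2.png

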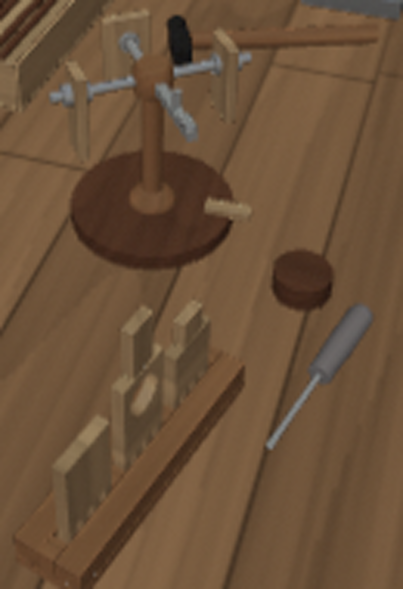

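```bash
python3 - <<'E'
from h import *
np.set_printoptions(precision=1,suppress=True)
S,D=C('scene'),C('side')
s=lambda x,y:(198+x/3.2,138+y/3.2); d=lambda x,y:(200+x/3.1,148+y/3.1)
def T(n,a,b): X,r=tri([(S,*s(*a)),(D,*d(*b))]); print(n,X,r)
T('tip bare',(310,75),(191,133)); T('hubtop',(169,68),(153,63)); T('tongue top',(251,54),(166,88))
T('hole',(615,240),(145,396)); T('tab top mid',(637,137),(138,315)); T('short tab top',(533,166),(190,309)); T('blunt top mid',(721,252),(83,446))
T('armL tip(scene left)',(30,104),(246,58)); 
T('gaugeA front boss',(188,160),(58,98))
T('boss back',(152,48),(128,40))
print('base S',bp(S,*s(174,276),22),'D',bp(D,*d(152,203),22))
for e in [(61,275),(288,278),(174,208),(174,345)]: print(bp(S,*s(*e),22))
for e in [(72,200),(233,205),(152,151),(152,256)]: print(bp(D,*d(*e),22))
print('index D near/far end',bp(D,*d(250,207),30),bp(D,*d(208,202),30),bp(D,*d(229,206),30))
print('stand corners S',[bp(S,*s(*e),35) for e in [(443,262),(742,410),(785,368),(483,232)]])
print('stand corners D',[bp(D,*d(*e),35) for e in [(243,365),(83,572),(18,535),(215,352)]])
print('puck',bp(S,*s(340,165),28),bp(D,*d(302,268),28)); print('cone tip',bp(S,*s(195,402),66))
print('bodkin', bp(S,*s(398,155),15),bp(S,*s(490,195),15), bp(D,*d(268,447),5))
E
```

```text
tip bare [512.4   5.2 181. ] [np.float64(1.3126454569202899), np.float64(1.3126454569203798)]
hubtop [575.1 -76.2 195.7] [np.float64(0.46216243562775594), np.float64(0.46216243562774606)]
tongue top [545.8 -25.5 205.6] [np.float64(0.3703756537443678), np.float64(0.3703756537445461)]
hole [480.7 234.2  88.1] [np.float64(0.812092194037801), np.float64(0.8120921940376601)]
tab top mid [485.9 237.  180.8] [np.float64(2.225004548137742), np.float64(2.2250045481377745)]
short tab top [465.  163.9 122.3] [np.float64(1.778185773407415), np.float64(1.7781857734074344)]
blunt top mid [502.2 310.8 115.3] [np.float64(1.8045893692524564), np.float64(1.8045893692525343)]
armL tip(scene left) [ 521.2 -242.2   99.8] [np.float64(8.211132457649132), np.float64(8.21113245764905)]
gaugeA front boss [651.9 -18.4 177.4] [np.float64(2.3015868339484036), np.float64(2.3015868339484196)]
boss back [599.1 -74.3 221.6] [np.float64(3.1915229566365357), np.float64(3.1915229566365353)]
base S [589.2 -68.1  22. ] D [573.  -67.6  22. ]
[ 628.  -145.7   22. ]
[551.3  10.5  22. ]
[ 509.7 -111.8   22. ]
[660.7 -28.7  22. ]
[655.8 -45.6  22. ]
[489.9 -91.5  22. ]
[ 601.  -153.2   22. ]
[547.5  10.1  22. ]
index D near/far end [470.  -84.9  30. ] [514.3 -78.9  30. ] [491.5 -79.6  30. ]
stand corners S [array([494.5, 113.6,  35. ]), array([557.4, 349.4,  35. ]), array([500.4, 366.7,  35. ]), array([443.5, 127.5,  35. ])]
stand corners D [array([422.3, 131.5,  35. ]), array([486.2, 363. ,  35. ]), array([544.7, 349.2,  35. ]), array([450.2, 124.5,  35. ])]
puck [397.8 -13.9  28. ] [398.9 -13.8  28. ]
cone tip [749.7  36.8  66. ]
bodkin [342.1  16.8  15. ] [363.9 107.5  15. ] [384.  188.1   5. ]
```

```bash
python3 - <<'E'
from h import *
from scipy.spatial.transform import Rotation as R
s=ctrl.sense();q=s['ee_rot'];M=R.from_quat([q[1],q[2],q[3],q[0]]).as_matrix();print(M.round(3))
c=C('wrist'); print('cam R',c['R'].round(3),'pos',(-c['R'].T@c['t']).round(1),c['fx'],c['cx'],c['cy'])
E
```

```text
[[-0.     0.228 -0.974]
 [ 0.001 -0.974 -0.228]
 [-1.    -0.001 -0.   ]]
cam R [[ 0.228 -0.974 -0.   ]
 [-0.931 -0.218  0.294]
 [-0.286 -0.067 -0.956]] pos [ 192.9 -495.2  373.1] 302.56189914737735 254.7414343071527 198.25483975090336
```

Call:
carry_out([
  {"x":0.399,"y":0.507,"z":0.1,"az":2.0,"hand":1},
  {"x":0.399,"y":0.507,"z":0.1,"az":2.0,"hand":1},
  {"x":0.399,"y":0.507,"z":0.1,"az":2.0,"hand":1},
  {"x":0.399,"y":0.507,"z":0.1,"az":2.0,"hand":1},
  {"x":0.399,"y":0.507,"z":0.1,"az":2.0,"hand":1},
])

```text
invalid input at $.targets[0]: expected keys x, y, z, ax, ay, az, hand
```

Call:
carry_out([
  {"x":0.399,"y":0.507,"z":0.1,"ax":0,"ay":0,"az":2.0,"hand":1},
  {"x":0.399,"y":0.507,"z":0.1,"ax":0,"ay":0,"az":2.0,"hand":1},
  {"x":0.399,"y":0.507,"z":0.1,"ax":0,"ay":0,"az":2.0,"hand":1},
  {"x":0.399,"y":0.507,"z":0.1,"ax":0,"ay":0,"az":2.0,"hand":1},
  {"x":0.399,"y":0.507,"z":0.1,"ax":0,"ay":0,"az":2.0,"hand":1},
])

```text
time_s: 0.72
eef_pos: [311.3, -266.7, 279.4]
ee_rot: [0.391, 0.589, 0.391, -0.589]
force: [0.4, -0.1, -0.2]
grip_width: 1.002
```

Call:
carry_out([
  {"x":0.207,"y":0.262,"z":0.05,"ax":0,"ay":0,"az":1.07,"hand":1},
  {"x":0.207,"y":0.262,"z":0.05,"ax":0,"ay":0,"az":1.07,"hand":1},
  {"x":0.207,"y":0.262,"z":0.05,"ax":0,"ay":0,"az":1.07,"hand":1},
  {"x":0.207,"y":0.262,"z":0.05,"ax":0,"ay":0,"az":1.07,"hand":1},
  {"x":0.207,"y":0.262,"z":0.05,"ax":0,"ay":0,"az":1.07,"hand":0.0},
])

```text
time_s: 1.35
eef_pos: [503.0, -24.1, 325.6]
ee_rot: [0.615, 0.348, 0.615, -0.349]
force: [1.2, -1.4, -0.2]
grip_width: 0.814
```

Call:
carry_out([
  {"x":0,"y":0,"z":0,"ax":0,"ay":0,"az":0.12,"hand":0.0},
  {"x":0,"y":0,"z":0,"ax":0,"ay":0,"az":0.12,"hand":0.0},
])

```text
time_s: 1.6
eef_pos: [502.1, -25.6, 325.0]
ee_rot: [0.634, 0.313, 0.634, -0.313]
force: [-0.0, -0.8, -0.1]
grip_width: 0.499
```

```bash
python3 - <<'E'
from h import *
import cv2, pickle
c=C('wrist'); im=viewer.capture('wrist'); pickle.dump(c,open('w1.pkl','wb')); cv2.imwrite('pics/w1.png',cv2.resize(im,None,fx=1.5,fy=1.5,interpolation=cv2.INTER_CUBIC))
s=ctrl.sense(); print(s['time_s'],s['eef_pos'],s['ee_rot'],s['joints'],s['grip_width'])
E
```

```text
1.65 [501.9571085  -26.12880229 325.08977451] [ 0.63340531  0.3136758   0.63396927 -0.31382824] [-2.85464039e-01  2.13342137e-01  1.38481483e+00 -7.40575998e-05
  1.54425855e+00 -9.36784438e-01] 0.49995387701425786
```

View pics/w1.png

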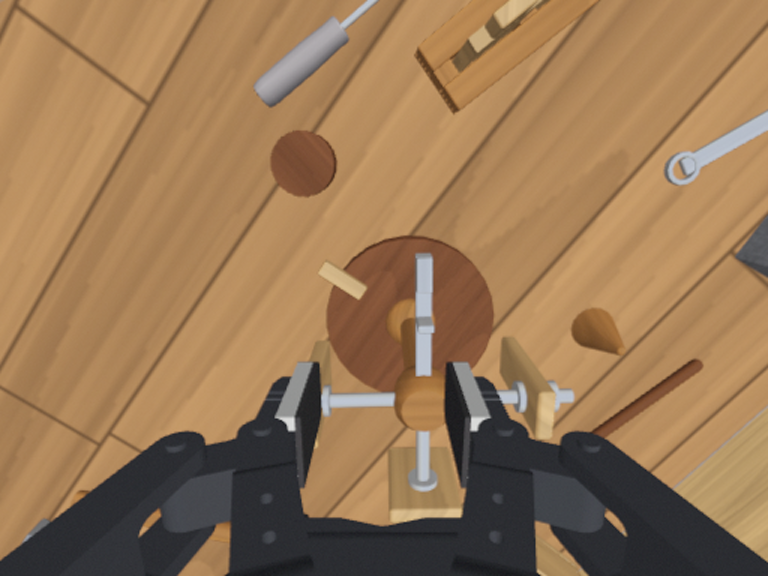

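```bash
python3 - <<'E'
from h import *
import pickle
np.set_printoptions(precision=1,suppress=True)
c=pickle.load(open('w1.pkl','rb')); p=lambda x,y,z:bp(c,x/1.5,y/1.5,z)
hub=p(423,398,197);tip=p(424,255,191);i1=p(326,268,30);i2=p(360,292,30);tg=p(425,319,204)
print('hub',hub,'tip',tip,'tongue',tg,'idx',i1,i2,'puck',p(303,160,28))
print('base l/r/top',p(327,318,22),p(494,318,22),p(411,236,22))
for n,X in(('tip',tip),('tongue',tg),('i1',i1),('i2',i2)):
    d=X-hub; print(n,np.hypot(*d[:2]),np.degrees(np.arctan2(d[1],d[0])))
E
```

```text
hub [571.8 -72.6 197. ] tip [512.3   2.7 191. ] tongue [535.4 -26.7 204. ] idx [476. -84.  30.] [517.4 -83.4  30. ] puck [399.6 -13.8  28. ]
base l/r/top [ 508.1 -129.1   22. ] [646.1 -23.2  22. ] [524.   -8.7  22. ]
tip 96.04965263495451 128.3324634611106
tongue 58.654064246451945 128.38556276676178
i1 96.53864733711492 -173.24774150170973
i2 55.473187780919844 -168.84546942600295
```

Call:
carry_out([
  {"x":0.015,"y":0.021,"z":-0.03,"ax":0,"ay":0,"az":0.02,"hand":0.0},
  {"x":0.015,"y":0.021,"z":-0.09,"ax":0,"ay":0,"az":0.02,"hand":0.0},
  {"x":0.015,"y":0.021,"z":-0.09,"ax":0,"ay":0,"az":0.02,"hand":0.0},
])

```text
time_s: 2.02
eef_pos: [515.2, -5.3, 232.5]
ee_rot: [0.634, 0.307, 0.64, -0.308]
force: [-0.2, -0.6, -0.5]
grip_width: 0.497
```

```bash
python3 - <<'E'
from h import *
import cv2, pickle
c=C('wrist'); im=viewer.capture('wrist'); pickle.dump(c,open('w2.pkl','wb')); cv2.imwrite('pics/w2.png',im)
s=ctrl.sense(); print(s['time_s'],s['eef_pos'],s['joints'],s['force'],s['grip_width'])
E
```

```text
2.075 [516.72406211  -5.63127332 235.72572996] [-2.37888946e-01  2.92437059e-01  1.51351225e+00 -2.35765541e-05
  1.33761644e+00 -9.09131419e-01] [-0.01290388 -0.95542021  1.32066927] 0.4980661773500406
```

View pics/w2.png

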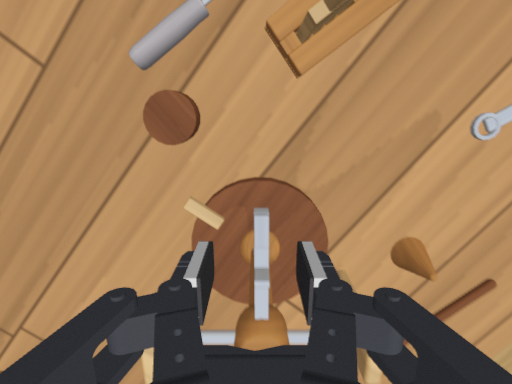

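Call:
carry_out([
  {"x":0,"y":0,"z":-0.03,"ax":0,"ay":0,"az":0,"hand":0.0},
  {"x":0,"y":0,"z":-0.06,"ax":0,"ay":0,"az":0,"hand":0.0},
  {"x":0,"y":0,"z":-0.072,"ax":0,"ay":0,"az":0,"hand":-0.2},
  {"x":0,"y":0,"z":-0.072,"ax":0,"ay":0,"az":0,"hand":-0.4},
  {"x":0,"y":0,"z":-0.072,"ax":0,"ay":0,"az":0,"hand":-0.4},
])

```text
time_s: 2.7
eef_pos: [518.0, -5.3, 165.2]
ee_rot: [0.638, 0.307, 0.636, -0.306]
force: [-0.6, -0.5, -0.6]
grip_width: 0.306
```

```bash
python3 - <<'E'
import numpy as np
C=np.array([573,-75]);r=90
a0=np.radians(128.4);p0=C+r*np.array([np.cos(a0),np.sin(a0)])
for da in range(0,65,4):
    a=a0+np.radians(da);p=C+r*np.array([np.cos(a),np.sin(a)]);print(da,((p-p0)/1000).round(4),round(np.radians(da),3))
E
```

```text
0 [0. 0.] 0.0
4 [-0.0048 -0.0041] 0.07
8 [-0.0093 -0.0085] 0.14
12 [-0.0134 -0.0132] 0.209
16 [-0.0173 -0.0181] 0.279
20 [-0.0208 -0.0234] 0.349
24 [-0.0239 -0.0288] 0.419
28 [-0.0266 -0.0345] 0.489
32 [-0.0289 -0.0403] 0.559
36 [-0.0308 -0.0463] 0.628
40 [-0.0323 -0.0524] 0.698
44 [-0.0333 -0.0586] 0.768
48 [-0.0339 -0.0649] 0.838
52 [-0.0341 -0.0712] 0.908
56 [-0.0338 -0.0774] 0.977
60 [-0.0331 -0.0837] 1.047
64 [-0.032  -0.0899] 1.117
```

Call:
carry_out([
  {"x":-0.0024,"y":-0.002,"z":0,"ax":0,"ay":0,"az":0.035,"hand":-0.4},
  {"x":-0.0048,"y":-0.0041,"z":0,"ax":0,"ay":0,"az":0.07,"hand":-0.4},
  {"x":-0.0071,"y":-0.0063,"z":0,"ax":0,"ay":0,"az":0.105,"hand":-0.4},
  {"x":-0.0093,"y":-0.0085,"z":0,"ax":0,"ay":0,"az":0.14,"hand":-0.4},
  {"x":-0.0134,"y":-0.0132,"z":0,"ax":0,"ay":0,"az":0.209,"hand":-0.4},
])

```text
time_s: 3.32
eef_pos: [504.7, -18.3, 164.8]
ee_rot: [0.667, 0.238, 0.665, -0.238]
force: [3.2, 1.0, -0.8]
grip_width: 0.299
```

Call:
carry_out([
  {"x":-0.0039,"y":-0.0049,"z":0,"ax":0,"ay":0,"az":0.07,"hand":-0.4},
  {"x":-0.0074,"y":-0.0102,"z":0,"ax":0,"ay":0,"az":0.14,"hand":-0.4},
  {"x":-0.0105,"y":-0.0156,"z":0,"ax":0,"ay":0,"az":0.21,"hand":-0.4},
  {"x":-0.0132,"y":-0.0213,"z":0,"ax":0,"ay":0,"az":0.28,"hand":-0.4},
  {"x":-0.0155,"y":-0.0271,"z":0,"ax":0,"ay":0,"az":0.35,"hand":-0.4},
])

```text
time_s: 3.95
eef_pos: [489.1, -45.5, 164.9]
ee_rot: [0.698, 0.118, 0.696, -0.118]
force: [3.0, 1.4, 0.2]
grip_width: 0.3
```

Call:
carry_out([
  {"x":-0.0019,"y":-0.006,"z":0,"ax":0,"ay":0,"az":0.07,"hand":-0.4},
  {"x":-0.0034,"y":-0.0121,"z":0,"ax":0,"ay":0,"az":0.14,"hand":-0.4},
  {"x":-0.0044,"y":-0.0183,"z":0,"ax":0,"ay":0,"az":0.21,"hand":-0.4},
  {"x":-0.005,"y":-0.0246,"z":0,"ax":0,"ay":0,"az":0.28,"hand":-0.4},
  {"x":-0.0052,"y":-0.0309,"z":0,"ax":0,"ay":0,"az":0.35,"hand":-0.4},
])

```text
time_s: 4.58
eef_pos: [483.6, -76.3, 164.8]
ee_rot: [0.708, -0.005, 0.706, 0.005]
force: [-0.4, 2.3, 0.6]
grip_width: 0.298
```

Call:
carry_out([
  {"x":0.0003,"y":-0.0062,"z":0,"ax":0,"ay":0,"az":0.07,"hand":-0.4},
  {"x":0.001,"y":-0.0125,"z":0,"ax":0,"ay":0,"az":0.14,"hand":-0.4},
  {"x":0.001,"y":-0.0125,"z":0,"ax":0,"ay":0,"az":0.14,"hand":-0.4},
])

```text
time_s: 4.95
eef_pos: [484.5, -89.1, 164.5]
ee_rot: [0.706, -0.054, 0.705, 0.053]
force: [0.2, -0.1, 0.1]
grip_width: 0.301
```

```bash
python3 - <<'E'
from h import *
import cv2, pickle
c=C('wrist'); im=viewer.capture('wrist'); pickle.dump(c,open('w3.pkl','wb')); cv2.imwrite('pics/w3.png',im)
b=viewer.capture('side')[170:270,220:320]
cv2.imwrite('pics/w3b.png',np.hstack([cv2.resize(im[130:384,130:384],(500,500)),cv2.resize(b,(300,300)).repeat(1,0) if 0 else cv2.copyMakeBorder(cv2.resize(b,(300,300),interpolation=cv2.INTER_CUBIC),0,200,0,0,cv2.BORDER_CONSTANT)]))
s=ctrl.sense(); print(s['time_s'],s['eef_pos'],s['joints'],s['force'],s['grip_width'])
E
```

```text
5.05 [484.34206001 -88.79542635 164.08444393] [-4.19711553e-01  3.06923777e-01  1.69140825e+00 -8.87126089e-05
  1.14195310e+00 -2.14113318e+00] [ 0.00969513 -0.0129097  -0.23382829] 0.29549567537380034
```

View pics/w3b.png

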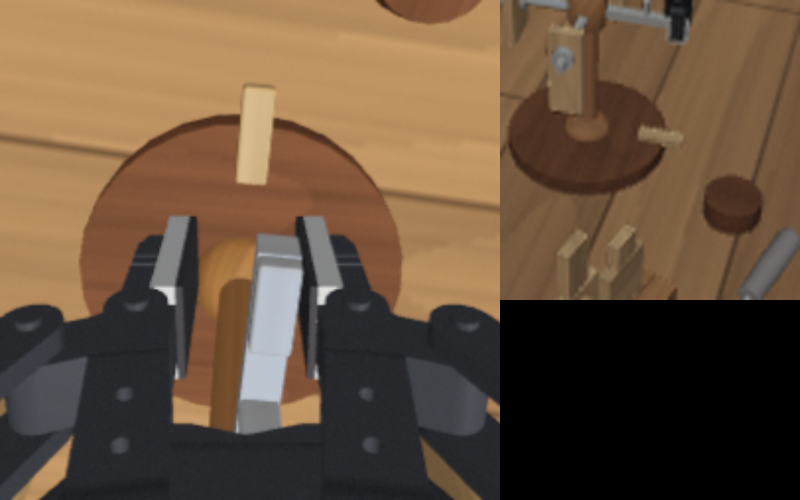

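```bash
python3 - <<'E'
from h import *
import pickle
np.set_printoptions(precision=1,suppress=True)
c=pickle.load(open('w3.pkl','rb')); k=254/500
p=lambda x,y,z:bp(c,130+x*k,130+y*k,z)
i1=p(259,86,30);i2=p(252,184,30);t0=p(281,262,191);t1=p(270,353,191);f=p(259,405,204)
bl,br,bt=p(81,260,22),p(402,260,22),p(240,124,22)
print('idx',i1,i2,'mid',(i1+i2)/2,'len',np.linalg.norm(i1-i2));print('tip',t0,'land inner',t1,np.linalg.norm(t1-t0),'tongue top',f)
print('base',bl,br,bt,(bl+br)/2)
d=t0-t1;print('arm dir',np.degrees(np.arctan2(d[1],d[0])));d=i1-i2;print('idx dir',np.degrees(np.arctan2(d[1],d[0])))
for P in([573,-75],[575,-76]):
  for X in (i1,i2,(i1+i2)/2,t0,t1): d=X[:2]-P;print(P,np.hypot(*d).round(1),np.degrees(np.arctan2(d[1],d[0])).round(1)%360)
E
```

```text
idx [470.3 -86.4  30. ] [520.2 -82.   30. ] mid [495.3 -84.2  30. ] len 50.05760141980106
tip [473.2 -84.2 191. ] land inner [496.7 -82.8 191. ] 23.502193211802577 tongue top [500.1 -85.1 204. ]
base [ 580.5 -165.2   22. ] [554.4   4.7  22. ] [492.6 -92.2  22. ] [567.4 -80.3  22. ]
arm dir -176.4728268798105
idx dir -174.94077556683422
[573, -75] 103.3 186.3
[573, -75] 53.3 187.5
[573, -75] 78.3 186.7
[573, -75] 100.2 185.3
[573, -75] 76.7 185.8
[575, -76] 105.2 185.7
[575, -76] 55.1 186.2
[575, -76] 80.2 185.8
[575, -76] 102.1 184.6
[575, -76] 78.6 185.0
```

Call:
carry_out([
  {"x":0,"y":0,"z":0.05,"ax":0,"ay":0,"az":0,"hand":-0.4},
  {"x":0,"y":0,"z":0.11,"ax":0,"ay":0,"az":-0.18,"hand":0},
  {"x":0,"y":0.05,"z":0.13,"ax":0,"ay":0,"az":-0.36,"hand":1},
  {"x":0,"y":0.11,"z":0.13,"ax":0,"ay":0,"az":-0.54,"hand":1},
  {"x":0,"y":0.17,"z":0.13,"ax":0,"ay":0,"az":-0.72,"hand":1},
])

```text
time_s: 5.68
eef_pos: [484.4, 70.7, 294.2]
ee_rot: [0.682, 0.188, 0.681, -0.188]
force: [0.0, 0.4, -0.7]
grip_width: 1.001
```

Call:
carry_out([
  {"x":0,"y":0.05,"z":0,"ax":0,"ay":0,"az":-0.18,"hand":1},
  {"x":0,"y":0.1,"z":0,"ax":0,"ay":0,"az":-0.36,"hand":1},
  {"x":0,"y":0.155,"z":0,"ax":0,"ay":0,"az":-0.54,"hand":1},
  {"x":0,"y":0.155,"z":0,"ax":0,"ay":0,"az":-0.72,"hand":1},
  {"x":0,"y":0.155,"z":0,"ax":0,"ay":0,"az":-0.9,"hand":1},
])

```text
time_s: 6.3
eef_pos: [484.3, 225.1, 293.6]
ee_rot: [0.533, 0.465, 0.533, -0.465]
force: [0.3, -1.2, -0.3]
grip_width: 1.003
```

```bash
python3 - <<'E'
from h import *
s=ctrl.sense(); print(s['time_s'],s['eef_pos'],s['joints'],s['force'],s['grip_width'], np.degrees(s['joints'][0]-s['joints'][5]))
E
```

```text
6.3 [484.30521832 225.06044055 293.600116  ] [ 2.15530478e-01  2.96666127e-01  1.35791111e+00 -9.04921501e-05
  1.48668145e+00  7.84595388e-02] [ 0.33351472 -1.20487109 -0.33713038] 1.0026367840288775 7.85358628615221
```

Call:
carry_out([
  {"x":0,"y":0.011,"z":0,"ax":0,"ay":0,"az":-0.18,"hand":1},
  {"x":0,"y":0.011,"z":-0.02,"ax":0,"ay":0,"az":-0.36,"hand":1},
  {"x":0,"y":0.011,"z":-0.02,"ax":0,"ay":0,"az":-0.394,"hand":1},
  {"x":0,"y":0.011,"z":-0.02,"ax":0,"ay":0,"az":-0.394,"hand":1},
])

```text
time_s: 6.8
eef_pos: [484.8, 235.1, 274.3]
ee_rot: [0.434, 0.559, 0.434, -0.558]
force: [0.1, 0.3, -0.7]
grip_width: 1.002
```

```bash
python3 - <<'E'
from h import *
import cv2, pickle
c=C('wrist'); im=viewer.capture('wrist'); pickle.dump(c,open('w4.pkl','wb')); cv2.imwrite('pics/w4.png',cv2.resize(im,None,fx=1.5,fy=1.5,interpolation=cv2.INTER_CUBIC))
s=ctrl.sense(); print(s['time_s'],s['eef_pos'],s['joints'],s['grip_width'], np.degrees(s['joints'][0]-s['joints'][5]))
E
```

```text
6.85 [484.84098177 235.02960061 274.36147801] [ 2.33833324e-01  3.15881464e-01  1.38137673e+00 -3.27474019e-05
  1.44295794e+00  4.82914056e-01] 1.0025699796967995 -14.27127465688253
```

View pics/w4.png

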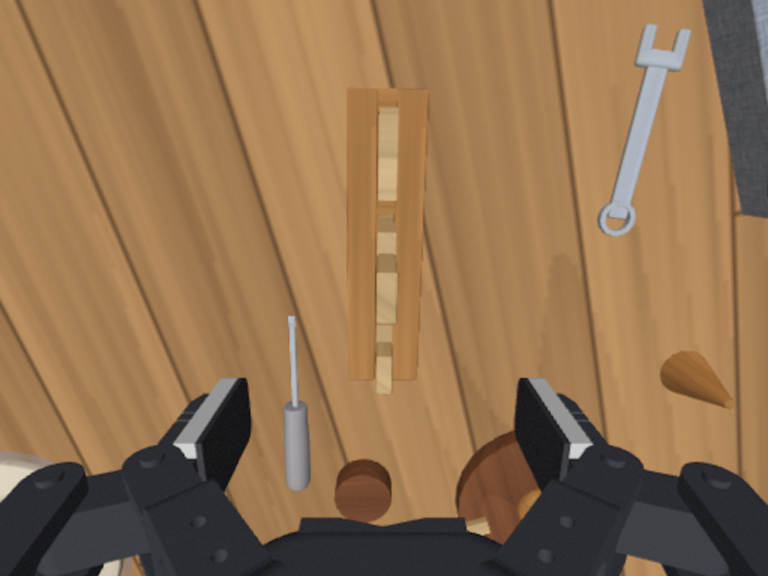

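```bash
python3 - <<'E'
from h import *
import pickle
np.set_printoptions(precision=1,suppress=True)
c=pickle.load(open('w4.pkl','rb')); p=lambda x,y,z:bp(c,x/1.5,y/1.5,z)
q=[p(*e,35) for e in [(347,89),(428,90),(417,380),(348,380)]];print('stand',q,'mid',sum(q)/4,np.linalg.norm(q[0]-q[1]),np.linalg.norm(q[0]-q[3]))
print('tab top', p(377,323,182),p(397,323,182),p(377,268,182),p(397,268,182))
print('short tab top',p(384,393,125),p(384,360,125));print('blunt', p(388,107,115),p(388,200,115))
# predicted tab corners/pixels for gauge at stand mid
for P in ([484,236],[486,238]):
  th=np.radians(-14.7);x=np.array([np.cos(th),np.sin(th)]);y=np.array([-x[1],x[0]])
  print(P,[pj(c,[*(np.array(P)+a*x+b*y),182])*1.5 for a in(-6,6) for b in(-15,15)])
im=__import__('cv2').imread('pics/w4.png');
E
python3 - <<'E'
import cv2
a=cv2.imread('pics/w4.png')[190:410,310:460];cv2.imwrite('pics/w4c.png',cv2.resize(a,None,fx=2.7,fy=2.7,interpolation=cv2.INTER_CUBIC))
E
```

```text
stand [array([490.1, 362.1,  35. ]), array([550.5, 346. ,  35. ]), array([486.6, 106.3,  35. ]), array([424.3, 122.2,  35. ])] mid [487.9 234.2  35. ] 62.463687172726644 248.69324796642837
tab top [479.5 222.9 182. ] [490.2 220.2 182. ] [487.3 253.  182. ] [497.5 250.3 182. ]
short tab top [465.2 149.4 125. ] [471.6 174.5 125. ]
blunt [514.6 334.5 115. ] [501.  279.9 115. ]
[484, 236] [array([367.9, 324.9]), array([367.9, 272. ]), array([389.7, 325.1]), array([390.4, 272.2])]
[486, 238] [array([370.5, 320.8]), array([370.5, 267.6]), array([392.4, 320.9]), array([393.2, 267.7])]
```

View pics/w4c.png

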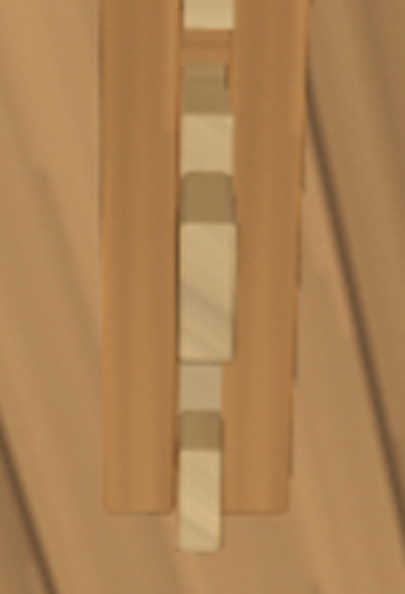

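Call:
carry_out([
  {"x":0.0033,"y":0.001,"z":-0.04,"ax":0,"ay":0,"az":-0.013,"hand":1},
  {"x":0.0033,"y":0.001,"z":-0.09,"ax":0,"ay":0,"az":-0.013,"hand":1},
  {"x":0.0033,"y":0.001,"z":-0.126,"ax":0,"ay":0,"az":-0.013,"hand":0},
  {"x":0.0033,"y":0.001,"z":-0.126,"ax":0,"ay":0,"az":-0.013,"hand":-0.5},
  {"x":0.0033,"y":0.001,"z":-0.126,"ax":0,"ay":0,"az":-0.013,"hand":-0.6},
], grip_force=30)

```text
time_s: 7.48
eef_pos: [488.9, 236.2, 149.5]
ee_rot: [0.43, 0.562, 0.43, -0.56]
force: [0.8, -0.1, 0.4]
grip_width: 0.377
```

Call:
carry_out([
  {"x":0,"y":0,"z":0,"ax":0,"ay":0,"az":0,"hand":-0.8},
  {"x":0,"y":0,"z":0,"ax":0,"ay":0,"az":0,"hand":-1},
  {"x":0,"y":0,"z":0,"ax":0,"ay":0,"az":0,"hand":-1},
  {"x":0,"y":0,"z":0,"ax":0,"ay":0,"az":0,"hand":-1},
])

```text
time_s: 7.98
eef_pos: [488.4, 236.3, 149.3]
ee_rot: [0.43, 0.562, 0.43, -0.561]
force: [-2.3, 0.6, 6.1]
grip_width: 0.136
```

Call:
carry_out([
  {"x":0,"y":0,"z":0.01,"ax":0,"ay":0,"az":0,"hand":-1},
  {"x":0,"y":0,"z":0.02,"ax":0,"ay":0,"az":0,"hand":-1},
  {"x":0,"y":0,"z":0.03,"ax":0,"ay":0,"az":0,"hand":-1},
  {"x":0,"y":0,"z":0.045,"ax":0,"ay":0,"az":0,"hand":-1},
  {"x":0,"y":0,"z":0.06,"ax":0,"ay":0,"az":0,"hand":-1},
])

```text
time_s: 8.6
eef_pos: [488.0, 236.0, 208.7]
ee_rot: [0.43, 0.562, 0.43, -0.561]
force: [0.9, 0.1, -1.5]
grip_width: 0.137
```

Call:
carry_out([
  {"x":0,"y":0,"z":0.04,"ax":0,"ay":0,"az":0,"hand":-1},
  {"x":0,"y":0,"z":0.075,"ax":0,"ay":0,"az":0,"hand":-1},
  {"x":-0.05,"y":0,"z":0.075,"ax":0,"ay":0,"az":0.08,"hand":-1},
  {"x":-0.08,"y":-0.03,"z":0.075,"ax":0,"ay":0,"az":0.16,"hand":-1},
  {"x":-0.08,"y":-0.06,"z":0.075,"ax":0,"ay":0,"az":0.24,"hand":-1},
])

```text
time_s: 9.22
eef_pos: [406.3, 175.7, 283.6]
ee_rot: [0.495, 0.505, 0.495, -0.505]
force: [0.9, 0.3, -2.2]
grip_width: 0.138
```

```bash
python3 - <<'E'
from h import *
s=ctrl.sense(); print(s['time_s'],s['eef_pos'],s['joints'],s['force'],s['grip_width'], np.degrees(s['joints'][0]-s['joints'][5]))
E
```

```text
9.225 [406.27582936 175.73061108 283.61238969] [1.42375899e-01 9.11523129e-02 1.63352496e+00 1.52606120e-05
 1.41564757e+00 1.62170668e-01] [ 0.85924743  0.32538907 -2.21923457] 0.13768153629056626 -1.134156721989712
```

Call:
carry_out([
  {"x":0.01,"y":-0.06,"z":0,"ax":0,"ay":0,"az":0.05,"hand":-1},
  {"x":0.02,"y":-0.12,"z":0,"ax":0,"ay":0,"az":0.102,"hand":-1},
  {"x":0.03,"y":-0.18,"z":0,"ax":0,"ay":0,"az":0.102,"hand":-1},
  {"x":0.037,"y":-0.235,"z":-0.02,"ax":0,"ay":0,"az":0.102,"hand":-1},
  {"x":0.037,"y":-0.262,"z":-0.04,"ax":0,"ay":0,"az":0.102,"hand":-1},
])

```text
time_s: 9.85
eef_pos: [445.0, -88.6, 242.6]
ee_rot: [0.519, 0.481, 0.518, -0.481]
force: [-0.6, 0.8, -2.4]
grip_width: 0.137
```

Call:
carry_out([
  {"x":0,"y":0,"z":-0.011,"ax":0,"ay":0,"az":0,"hand":-1},
  {"x":0,"y":0,"z":-0.011,"ax":0,"ay":0,"az":0,"hand":-1},
  {"x":0,"y":0,"z":-0.011,"ax":0,"ay":0,"az":0,"hand":-1},
])

```text
time_s: 10.22
eef_pos: [445.2, -85.2, 232.4]
ee_rot: [0.52, 0.48, 0.519, -0.48]
force: [0.1, 0.5, -1.3]
grip_width: 0.137
```

```bash
python3 - <<'E'
from h import *
import cv2, pickle
c=C('wrist'); im=viewer.capture('wrist'); sd=viewer.capture('side'); pickle.dump(c,open('w5.pkl','wb'));cv2.imwrite('pics/w5.png',im);cv2.imwrite('pics/s5.png',sd)
# composite: wrist crop | side crop
cv2.imwrite('pics/w5b.png',np.hstack([cv2.resize(im[150:384,100:400],(577,450)),cv2.resize(sd[140:290,230:304],(222,450),interpolation=cv2.INTER_CUBIC)]))
s=ctrl.sense(); print(s['time_s'],s['eef_pos'],s['joints'],s['force'],s['grip_width'], np.degrees(s['joints'][0]-s['joints'][5]))
E
```

```text
10.325 [445.18885358 -85.38519662 232.22370595] [-4.48994338e-01  1.52409605e-01  1.69907728e+00  6.69090598e-05
  1.28872666e+00 -5.27979959e-01] [ 0.2821262  -0.83173952 -1.71469866] 0.13875620072298372 4.525542762307873
```

View pics/w5b.png

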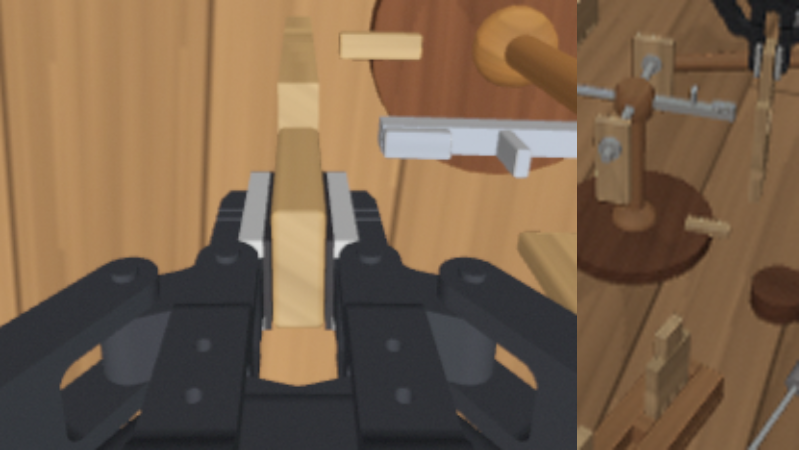

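```bash
python3 - <<'E'
from h import *
import pickle
np.set_printoptions(precision=1,suppress=True)
c=pickle.load(open('w5.pkl','rb')); k=300/577
p=lambda x,y,z:bp(c,100+x*k,150+y*k*577/300*234/450,z)
a=p(388,131,191);b=p(388,158,191);e=p(450,131,191);f=p(450,158,191)
print('land',a,b,e,f,np.linalg.norm(a-b),np.linalg.norm(a-e)); print('mid tip',(a+b)/2,'mid in',(e+f)/2)
d=(a+b-e-f);print(np.degrees(np.arctan2(d[1],d[0])))
print('tongue top',p(499,131,204),p(517,175,204),'tongue bottom/top pts')
for z in (264.9,): q=[p(274,325,z),p(324,325,z),p(274,210,z),p(326,210,z)];print('tab',q,sum(q)/4)
print('shoulder', p(278,128,211),p(322,128,211))
print('idx',p(341,45,30),p(421,45,30))
# predicted pixel of tip if calibration is consistent
E
```

```text
land [475.5 -79.1 191. ] [476.8 -88.9 191. ] [496.4 -77.5 191. ] [498.  -87.3 191. ] 9.888389070781999 20.922190134187876
mid tip [476.2 -84.  191. ] mid in [497.2 -82.4 191. ]
-175.48329553367842
tongue top [507.7 -71.6 204. ] [516.2 -86.1 204. ] tongue bottom/top pts
tab [array([ 441.2, -100.3,  264.9]), array([452.4, -99.4, 264.9]), array([439.2, -71.4, 264.9]), array([450.2, -70.6, 264.9])] [445.8 -85.4 264.9]
shoulder [438.6 -73.4 211. ] [451.7 -72.4 211. ]
idx [472.1 -85.5  30. ] [520.3 -81.7  30. ]
```

Call:
carry_out([
  {"x":0.01,"y":0.0,"z":0,"ax":0,"ay":0,"az":0,"hand":-1},
  {"x":0.02,"y":0.001,"z":0,"ax":0,"ay":0,"az":0,"hand":-1},
  {"x":0.03,"y":0.0018,"z":0,"ax":0,"ay":0,"az":0,"hand":-1},
  {"x":0.04,"y":0.0026,"z":0,"ax":0,"ay":0,"az":0,"hand":-1},
  {"x":0.04,"y":0.0026,"z":0,"ax":0,"ay":0,"az":0,"hand":-1},
])

```text
time_s: 10.95
eef_pos: [485.4, -83.3, 231.2]
ee_rot: [0.519, 0.48, 0.519, -0.48]
force: [-0.7, -0.6, -0.8]
grip_width: 0.134
```

Call:
carry_out([
  {"x":0.005,"y":0.0004,"z":0,"ax":0,"ay":0,"az":0,"hand":-1},
  {"x":0.01,"y":0.0008,"z":0,"ax":0,"ay":0,"az":0,"hand":-1},
  {"x":0.015,"y":0.0012,"z":0,"ax":0,"ay":0,"az":0,"hand":-1},
  {"x":0.015,"y":0.0012,"z":0,"ax":0,"ay":0,"az":0,"hand":-1},
])

```text
time_s: 11.45
eef_pos: [500.1, -82.2, 231.4]
ee_rot: [0.519, 0.48, 0.519, -0.48]
force: [-0.3, 0.1, -1.5]
grip_width: 0.141
```

Call:
carry_out([
  {"x":0.0015,"y":0.0001,"z":0,"ax":0,"ay":0,"az":0,"hand":-1},
  {"x":0.003,"y":0.0002,"z":0,"ax":0,"ay":0,"az":0,"hand":-1},
  {"x":0.0045,"y":0.0003,"z":0,"ax":0,"ay":0,"az":0,"hand":-1},
  {"x":0.006,"y":0.0004,"z":0,"ax":0,"ay":0,"az":0,"hand":-1},
])

```text
time_s: 11.95
eef_pos: [506.0, -81.8, 231.5]
ee_rot: [0.519, 0.48, 0.519, -0.48]
force: [0.8, 0.1, -2.4]
grip_width: 0.137
```

Call:
carry_out([
  {"x":0.001,"y":0.0001,"z":0,"ax":0,"ay":0,"az":0,"hand":-1},
  {"x":0.001,"y":0.0001,"z":0,"ax":0,"ay":0,"az":0,"hand":-1},
])

```text
time_s: 12.2
eef_pos: [506.9, -81.7, 231.4]
ee_rot: [0.519, 0.48, 0.519, -0.48]
force: [-0.5, 0.4, -1.1]
grip_width: 0.136
```

Call:
carry_out([
  {"x":0.001,"y":0.0001,"z":0,"ax":0,"ay":0,"az":0,"hand":-1},
  {"x":0.001,"y":0.0001,"z":0,"ax":0,"ay":0,"az":0,"hand":-1},
])

```text
time_s: 12.45
eef_pos: [507.9, -81.6, 231.4]
ee_rot: [0.519, 0.48, 0.519, -0.48]
force: [0.3, -0.1, -2.3]
grip_width: 0.133
```

Call:
carry_out([
  {"x":0.001,"y":0.0001,"z":0,"ax":0,"ay":0,"az":0,"hand":-1},
  {"x":0.001,"y":0.0001,"z":0,"ax":0,"ay":0,"az":0,"hand":-1},
])

```text
time_s: 12.7
eef_pos: [508.7, -81.5, 231.4]
ee_rot: [0.519, 0.48, 0.519, -0.48]
force: [-2.1, -0.3, -0.8]
grip_width: 0.13
```

Call:
carry_out([
  {"x":0.001,"y":0.0001,"z":0,"ax":0,"ay":0,"az":0,"hand":-1},
  {"x":0.001,"y":0.0001,"z":0,"ax":0,"ay":0,"az":0,"hand":-1},
])

```text
time_s: 12.95
eef_pos: [509.0, -81.5, 231.3]
ee_rot: [0.518, 0.48, 0.52, -0.481]
force: [-6.2, 0.1, 1.2]
grip_width: 0.133
```

Call:
carry_out([
  {"x":-0.002,"y":-0.0001,"z":0,"ax":0,"ay":0,"az":0,"hand":-1},
  {"x":-0.0038,"y":-0.0003,"z":0,"ax":0,"ay":0,"az":0,"hand":-1},
  {"x":-0.0038,"y":-0.0003,"z":0,"ax":0,"ay":0,"az":0,"hand":-1},
])

```text
time_s: 13.32
eef_pos: [506.2, -81.7, 231.5]
ee_rot: [0.519, 0.48, 0.519, -0.48]
force: [0.5, -0.2, -1.7]
grip_width: 0.137
```

Call:
carry_out([
  {"x":0,"y":0,"z":-0.003,"ax":0,"ay":0,"az":0,"hand":-1},
  {"x":0,"y":0,"z":-0.006,"ax":0,"ay":0,"az":0,"hand":-1},
  {"x":0,"y":0,"z":-0.0085,"ax":0,"ay":0,"az":0,"hand":-1},
  {"x":0,"y":0,"z":-0.0085,"ax":0,"ay":0,"az":0,"hand":-1},
])

```text
time_s: 13.82
eef_pos: [506.0, -81.6, 222.7]
ee_rot: [0.519, 0.48, 0.519, -0.48]
force: [0.1, 0.3, -1.4]
grip_width: 0.131
```

Call:
carry_out([
  {"x":0,"y":0,"z":-0.0015,"ax":0,"ay":0,"az":0,"hand":-1},
  {"x":0,"y":0,"z":-0.003,"ax":0,"ay":0,"az":0,"hand":-1},
  {"x":0,"y":0,"z":-0.003,"ax":0,"ay":0,"az":0,"hand":-1},
])

```text
time_s: 14.2
eef_pos: [506.0, -81.7, 219.8]
ee_rot: [0.519, 0.48, 0.519, -0.48]
force: [-0.5, 0.7, -2.1]
grip_width: 0.137
```

Call:
carry_out([
  {"x":0,"y":0,"z":-0.001,"ax":0,"ay":0,"az":0,"hand":-1},
  {"x":0,"y":0,"z":-0.0015,"ax":0,"ay":0,"az":0,"hand":-1},
])

```text
time_s: 14.45
eef_pos: [506.1, -81.7, 218.4]
ee_rot: [0.519, 0.48, 0.519, -0.48]
force: [0.5, 0.3, -3.2]
grip_width: 0.135
```

Call:
carry_out([
  {"x":0,"y":0,"z":-0.0008,"ax":0,"ay":0,"az":0,"hand":-1},
  {"x":0,"y":0,"z":-0.0008,"ax":0,"ay":0,"az":0,"hand":-1},
])

```text
time_s: 14.7
eef_pos: [506.1, -81.7, 217.6]
ee_rot: [0.519, 0.48, 0.519, -0.48]
force: [0.6, 1.2, -1.4]
grip_width: 0.133
```

Call:
carry_out([
  {"x":0,"y":0,"z":-0.0007,"ax":0,"ay":0,"az":0,"hand":-1},
  {"x":0,"y":0,"z":-0.0007,"ax":0,"ay":0,"az":0,"hand":-1},
])

```text
time_s: 14.95
eef_pos: [506.1, -81.7, 216.9]
ee_rot: [0.519, 0.48, 0.519, -0.48]
force: [-0.7, 0.1, -1.5]
grip_width: 0.133
```

Call:
carry_out([
  {"x":0,"y":0,"z":-0.0007,"ax":0,"ay":0,"az":0,"hand":-1},
  {"x":0,"y":0,"z":-0.0007,"ax":0,"ay":0,"az":0,"hand":-1},
])

```text
time_s: 15.2
eef_pos: [506.1, -81.7, 216.3]
ee_rot: [0.519, 0.48, 0.519, -0.48]
force: [0.3, 0.5, -0.8]
grip_width: 0.135
```

Call:
carry_out([
  {"x":0,"y":0,"z":-0.0006,"ax":0,"ay":0,"az":0,"hand":-1},
  {"x":0,"y":0,"z":-0.0006,"ax":0,"ay":0,"az":0,"hand":-1},
])

```text
time_s: 15.45
eef_pos: [506.2, -81.7, 216.3]
ee_rot: [0.519, 0.48, 0.519, -0.48]
force: [-1.6, 0.7, 5.0]
grip_width: 0.134
```

Call:
carry_out([
  {"x":0,"y":0,"z":0.0005,"ax":0,"ay":0,"az":0,"hand":-1},
  {"x":0,"y":0,"z":0.0005,"ax":0,"ay":0,"az":0,"hand":-0.6},
  {"x":0,"y":0,"z":0.0005,"ax":0,"ay":0,"az":0,"hand":-0.3},
  {"x":0,"y":0,"z":0.0005,"ax":0,"ay":0,"az":0,"hand":0},
  {"x":0,"y":0,"z":0.0005,"ax":0,"ay":0,"az":0,"hand":0},
])

```text
time_s: 16.08
eef_pos: [506.1, -81.7, 216.1]
ee_rot: [0.519, 0.48, 0.519, -0.48]
force: [0.1, 1.1, -0.1]
grip_width: 0.502
```

```bash
python3 - <<'E'
from h import *
import cv2, pickle
c=C('wrist'); im=viewer.capture('wrist'); sd=viewer.capture('side'); pickle.dump(c,open('w6.pkl','wb'));cv2.imwrite('pics/w6.png',im);cv2.imwrite('pics/s6.png',sd)
cv2.imwrite('pics/w6b.png',np.hstack([cv2.resize(im[150:384,100:400],(577,450)),cv2.resize(sd[140:290,230:304],(222,450),interpolation=cv2.INTER_CUBIC)]))
s=ctrl.sense(); print(s['time_s'],s['eef_pos'],s['force'],s['grip_width'])
E
```

```text
16.175 [506.09547446 -81.70573472 216.11726648] [ 0.57205418  0.23081361 -0.16261144] 0.4998149099111597
```

View pics/w6b.png

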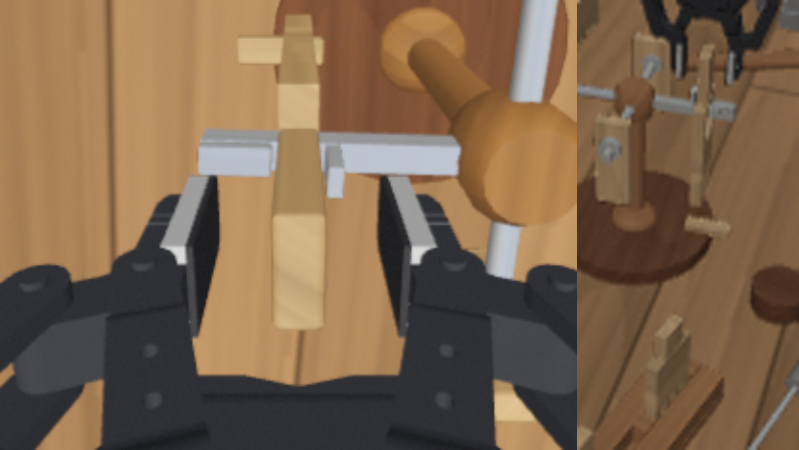

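Call:
carry_out([
  {"x":0,"y":0,"z":0.02,"ax":0,"ay":0,"az":0,"hand":0},
  {"x":0,"y":0,"z":0.05,"ax":0,"ay":0,"az":0,"hand":0},
  {"x":0,"y":0,"z":0.09,"ax":0,"ay":0,"az":0,"hand":0},
  {"x":0,"y":0,"z":0.12,"ax":0,"ay":0,"az":0,"hand":0},
  {"x":0,"y":0,"z":0.12,"ax":0,"ay":0,"az":0,"hand":0},
])

```text
time_s: 16.8
eef_pos: [506.6, -81.9, 338.0]
ee_rot: [0.52, 0.481, 0.518, -0.48]
force: [0.1, 0.4, -1.6]
grip_width: 0.503
```

Call:
carry_out([
  {"x":0,"y":0,"z":0,"ax":0,"ay":0,"az":0,"hand":0},
  {"x":0,"y":0,"z":0,"ax":0,"ay":0,"az":0,"hand":0},
  {"x":0,"y":0,"z":0,"ax":0,"ay":0,"az":0,"hand":0},
  {"x":0,"y":0,"z":0,"ax":0,"ay":0,"az":0,"hand":0},
])

```text
time_s: 17.3
eef_pos: [506.0, -81.7, 335.9]
ee_rot: [0.519, 0.48, 0.519, -0.48]
force: [0.2, 0.6, -0.4]
grip_width: 0.494
```

```bash
python3 - <<'E'
from h import *
import cv2, pickle
im=viewer.capture('wrist');c=C('wrist');pickle.dump(c,open('w7.pkl','wb'));sd=viewer.capture('side');sc=viewer.capture('scene');cv2.imwrite('pics/w7.png',im);cv2.imwrite('pics/s7.png',sd)
cv2.imwrite('pics/w7b.png',np.hstack([cv2.resize(im[100:384,140:364],(355,450)),cv2.resize(sd[140:290,230:304],(222,450),interpolation=cv2.INTER_CUBIC),cv2.resize(sc[130:280,210:284],(222,450),interpolation=cv2.INTER_CUBIC)]))
s=ctrl.sense(); print(s['time_s'],s['eef_pos'],s['force'],s['grip_width'])
E
```

```text
17.45 [506.07545729 -81.69472648 336.08673668] [ 0.09601215  0.55773212 -0.28031916] 0.4992012319403643
```

View pics/w7b.png

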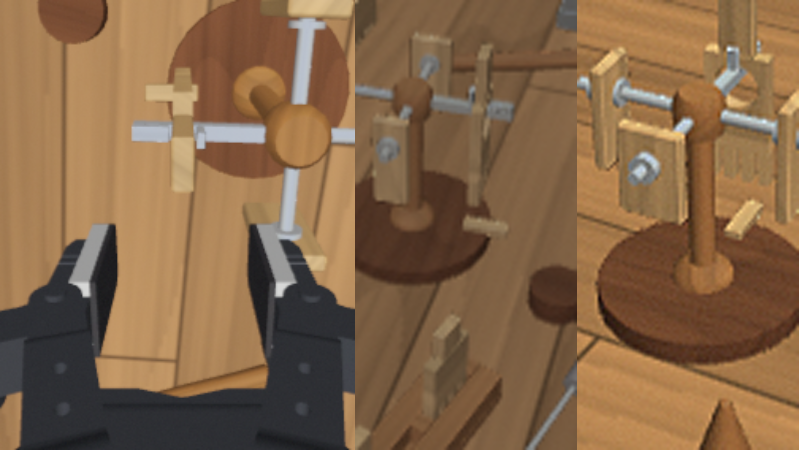

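```bash
python3 - <<'E'
from h import *
import pickle
c=pickle.load(open('w7.pkl','rb'));k=224/355;p=lambda x,y,z:bp(c,140+x*k,100+y*284/450,z)
print('tip',p(133,132,191),'land in',p(168,132,191),'tab top',p(182,163,248.5),'idx',p(147,92,30),p(197,93,30))
from rig import finish_job; finish_job()
E
```

```text
tip [476.12552627 -83.48472416 191.        ] land in [497.67409362 -81.79850641 191.        ] tab top [506.38214076 -82.53489436 248.5       ] idx [473.74651233 -86.05256942  30.        ] [520.67751583 -83.32836475  30.        ]
the job is handed in; nothing more can be done
```

The gauge with the big hole is hanging in the notch of the bare arm, and the job was handed in at about 17.5 s of the 69 s allowed. `finish_job` gave no verdict.

- **Tree:** I turned it about 56° with the fingers loosely around the bare arm, pushing at about 3 N. The arm ended about 1° off the index block, roughly 2 mm at the 80 mm point.
- **Gauge:** I lifted it from the middle slot, threaded it over the arm and slid it in until it met the tongue at about 6 N. I then backed off about 2.5 mm and lowered it until it touched the notch floor at about 5 N. By the TCP height and the grip offset, the hole centre was then about 14 mm below the arm's axis.
- **Last checks:** After letting go and rising clear, the wrist, side and scene pictures showed the gauge upright in front of the tongue. The wrist force was near zero and the fingers were well above everything. In the last wrist picture the arm tip and tab were where expected, and the arm's line lay about 3 mm to the side of the index block.
- **Disagreements:** Early position estimates from the scene camera differed by up to about 15 mm in x. I used the wrist camera instead, whose lengths matched the given sizes to about 2 mm (index block 50 mm, land 21 to 23.5 mm). No check failed, and I saw none of the other objects moved, though I did not measure each one at the end.

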